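Change over the drying peg in the clog barn

ROBOT

A 6-joint arm with a two-finger parallel gripper is mounted at the origin on the work surface. World frame = base frame: x ahead of the robot, y to its left, z up, the work surface at z = 0. Lengths are in mm, angles in rad, forces in N, time in s.
With the tool pointing down it reaches from about 325 to 775 mm from the base axis. Payload 9.3 kg.
Tool frame: the origin (TCP) lies midway between the tips of the shut fingers; the grasp point (between the pads) lies 19 mm behind it (bot.tcp_to_grasp is the distance from the TCP to the grasp point, in mm); z points along the fingers, y is the line along which they close (so a half turn about z gives the same grasp; the last joint's range is limited). The gripper opens to 85 mm and grips with 20 to 120 N. Pads are 22 mm wide; open, the fingers measure 114 mm over their backs; the gripper's body (76 mm by 85 mm) begins 54 mm behind the grasp point. The pads swing forward as they close: fully open they stand 13 mm farther back than shut.
Start: joints at [1.13, 0.259, 0.021, 1.334, 0, 1.418], TCP at [156.115, 527.375, 231.279] pointing down, gripper open.
Joint ranges: [-3.04, 3.04], [-0.91, 1.82], [-1.04, 1.36], [-1.92, 1.95], [-1.52, 1.45], [-3.14, 3.14]. Speed limits (rad/s): [2.22, 2.22, 2.79, 3.14, 3.14, 3.14].

INTERFACE

Orientations are given as [roll, pitch, yaw] about the fixed x, y, z axes, in that order (R = Rz(yaw) Ry(pitch) Rx(roll)).
In Python, from workcell import bot, eyes, job, finder gives the robot as it stands. The module is installed in compiled form; this text tells all that it offers.
- The arm moves only by the tool carry_out, never from a script. Its argument "increments" is text: rows parted by semicolons, each of 7 numbers parted by spaces: the shift along the world's x, y, z each as a share of 500 mm, from -1 to 1, then the turn, a rotation vector about the world's x, y, z each as a share of 45 degrees, from -1 to 1, then the gripper's target within -1 to 1 (fully open at 1, half-way at 0, shut at -1). A call has 1 to 8 rows; each row shifts and turns the commanded pose from where the row before left it; what a row does not reach is not made up. A row lasts 1/10 s, in which the tool goes at most 50 mm and 8.59 degrees, less where a joint would pass 70% of its speed; a pose out of reach is approached as far as the arm can. A call with a number of a shift or a turn outside -1 to 1 is refused whole. A call with a gripper value outside its range is refused whole. The fingers move at their own pace and stop on an object; "newtons" is the grip in N (left out, the last holds). Time passes only in rows, so rows that do not move let the fingers close. It gives the time, the measured TCP pose, the force, the opening and the grip force at its end, in the units of the state.
- bot.get_state(): the state, without advancing time (a new reading comes with each control period).
- eyes.get_image(name): name is "scene" or "top"; returns the picture (480x640x3 uint8, red, green, blue); there is no depth.
- eyes.camera_info(name): a dict with "mtx" (3x3 intrinsics, pixels), "T" (4x4, takes a point from camera to world coordinates). Camera axes: x right, y down, z forward; pixel columns grow to the right and rows downward; lengths in mm; the calibration is good to about 2 mm. A picture is of the moment at which its call begins. camera_info takes no time and is no camera call.
- job.hand_in(): hands the job in; it is judged then, once.
Trained networks look in the newest picture that a camera, given by its name, has taken for a name from the list of things; names that differ only in an ending like _2 or _b are one class to them, and where a whole thing is asked for, a point or a joint stands for the part that bears it (a point fixed in the world has none). Each returns a list of dicts, best first, with "p" (0 to 1); they miss things now and then, are a little off and sometimes report something else, mostly with a low value. They report only what shows in the picture. A call takes as long as a camera call. They do not tell look-alikes from the thing itself.
- finder.spot_in(camera, target): "location" ([row, column] in pixels, amid what is visible of it).
- finder.outline_of(camera, target): "pixels" (480x640 bool, what is visible of it) and "location" ([row, column] in pixels, amid what is visible of it).
The state is a dict: "t": time; "qpos": joint angles; "joint_velocities": joint speeds; "joint_torque": joint torques, N m; "position": TCP position; "eef_rot": TCP orientation; "wrist_force": force on the tool from outside, world axes, zero at the start; "wrist_torque": the same for the moment, N m; "gripper_width": finger opening in mm; "grasp_force": force on a finger pad.
Only numpy, scipy, OpenCV 4.12 (cv2) and the standard library are available. Lean on these libraries where they do the work, as an engineer would, in place of code of your own. Each camera call takes 0.05 s, during which the arm holds its last target. There are 200 camera calls.

TASK

The turned wooden beaker on the drying peg is dry: lift it off and, keeping it mouth down, stand it gently on the rocker tray's far half so that its weight tips the tray over to the packing side and it stays standing there. Then take the freshly sealed beaker lying in the cradle, turn it mouth down and lower it gently over the empty peg until its rim sits flat on the collar. Let go of both and leave the clog, the offcut and the brush where they lie.

Things in the scene. Friction and masses are not known exactly. Their poses are not given: they have to be found in the camera images.
- beaker_dry: Tulip-shaped hollow beaker, plain pale wood, starts mouth down over the peg. 110 mm long, round; outside diameter 42 mm at the closed foot, 56 mm from 25 to 85 mm from the foot, 53 mm at the rim. Wall 6 mm (mouth 41 mm inside), bottom 8 mm, about 0.11 kg. Origin: centre of the outside of the foot; z axis along the beaker from foot to mouth (down when mouth down).
- beaker_dry_rim (a point): Centre of the mouth of beaker_dry, in the plane of its rim, 110 mm from the foot.
- beaker_fresh: The same kind of beaker, same sizes and material, but lying level on its side in the cradle, mouth away from the robot. Origin: centre of the outside of the foot; z axis from foot to mouth.
- beaker_fresh_rim (a point): Centre of the mouth of beaker_fresh, in the plane of its rim.
- stand: Fixed drying stand: a turned brown wood disc (collar) 100 mm in diameter and 20 mm thick with a flat top 84 mm across, and one upright round peg of 32 mm diameter in its middle; the peg's tapered tip is 95 mm above the bench (75 mm above the collar's top). Origin: centre of the underside, on the bench.
- stand_seat (a point): Point on the peg's axis at the height of the collar's top face, 20 mm above the bench, where the centre of a seated beaker's mouth comes to lie.
- cradle: Fixed low wooden cradle, base 130 x 90 mm, with two parallel rails 120 mm long, 40 mm apart; the beaker lies on them with its axis 85 mm above the bench, along the cradle's x. Above its base the cradle is within 28 mm either side of that axis and at least 21 mm below it: room for fingers. Origin: centre of the underside; x points toward the beaker's mouth.
- rocker: Fixed dark wood foot of the rocker tray, base 160 x 160 mm, with two side cheeks 76 mm high (62 to 76 mm to either side of the middle) that carry the axle. Origin: centre of the underside; x points to the packing side (away from the robot); the axle runs along y at x = -40 mm, 62 mm above the bench.
- tray (a joint): Hinge of the plywood rocker tray, rad: 0 = at rest, held by a steel counterweight, tilted 0.12 with its near (robot) side down; 0.12 = level; 0.26 = fully tipped, 0.14 with its far (packing) side down. About 0.3 N at tray_spot starts it; a damper makes it swing slowly (about 1 s). Falls back when empty; a beaker at tray_spot tips it fully.
- tray_spot (a point): Place for the beaker on the tray's upper face, 65 mm beyond the axle. Its frame turns with the tray: x to the packing side, z square to the tray. With the tray level it is 74 mm above the bench, at x = 25 mm, y = 0 of the rocker. The tray is 190 x 110 mm, with side lips 10 mm high, 98 mm apart inside, and an 18 mm end lip 52 mm beyond tray_spot.
- clog: Bystander: plain wooden clog about 200 mm long, 72 mm wide, 85 mm high. Origin: underneath, near its middle.
- offcut: Bystander: rectangular wood offcut 110 x 70 x 45 mm. Origin: centre of the underside.
- brush: Bystander: hand brush lying on the bench between robot and stand. Origin: underneath, on its length.
Not all that is in view belongs to the job. Leave any red or turquoise look-alike of the beaker_dry alone. What is shaped like the beaker_fresh but green or yellow is not meant.

How it is judged (in metres and radians):
On the way, in this order (a step that is already met when the one before it is completed fails the run):
1. the dry beaker stands mouth down on the tray, let go, and its weight has tipped the tray to the packing side (value of joint tray above 0.22 rad and x of beaker_dry_rim in the frame of tray_spot between -0.04 and 0.04 m and y of beaker_dry_rim in the frame of tray_spot between -0.03 and 0.03 m and z of beaker_dry_rim in the frame of tray_spot between -0.006 and 0.006 m and angle between beaker_dry's own z axis and vertical above 2.8 rad and linear speed of beaker_dry below 0.03 m/s and contact force between beaker_dry and the fingers below 0.1 N), for 0.3 s.
2. the fresh beaker sits mouth down over the peg, rim flat on the collar (horizontal distance between beaker_fresh_rim and stand_seat below 0.008 m and z of beaker_fresh_rim in the frame of stand_seat below 0.005 m and angle between beaker_fresh's own z axis and vertical above 3.06 rad and linear speed of beaker_fresh below 0.03 m/s), for 0.2 s.
At the end, for the whole second after the job is handed in: Dry beaker mouth down on the tray, rim flat on it, within 40 mm along and 30 mm across of tray_spot, tray tipped to the packing side (joint over 0.22); fresh beaker mouth down on the peg, rim within 5 mm of the collar, 8 mm of the axis, leaning under 0.08 rad; both released, at rest (all of step 1 and all of step 2 and contact force between beaker_fresh and the fingers below 0.1 N); the robot touches nothing.
It fails at once if the fresh beaker is pressed hard (over 60 N) against the stand (contact force between beaker_fresh and stand above 60 N).
It fails at once if the fresh beaker is dropped on to the collar (over 0.5 m/s in the last 30 mm) (horizontal distance between beaker_fresh_rim and stand_seat below 0.015 m and z of beaker_fresh_rim in the frame of stand_seat below 0.03 m and linear speed of beaker_fresh above 0.5 m/s).
It fails at once if the dry beaker is dropped on to the tray (over 0.5 m/s close to tray_spot) (distance between beaker_dry_rim and tray_spot below 0.05 m and linear speed of beaker_dry above 0.5 m/s).
It fails at once if the dry beaker is pressed hard on the rocker (over 60 N) (contact force between beaker_dry and rocker above 60 N).
It fails at once if the clog, the offcut or the brush is moved by more than 30 mm (distance of any of clog, offcut, brush from where it was at the start of the episode above 0.03 m).
It also fails if it takes over 54 s, if anything falls off the work surface, if the arm or the gripper's body presses on something with over 40 N, if the wrist force passes 120 N, or if a joint passes its speed limit or range.

## Working session

There is one attempt and no reset: what is moved stays moved. The work goes in short steps, Python scripts to look and compute and a tool call to move; the robot and the scene stay as the last step left them, time stands still between calls to the robot, and variables do not carry over. Pictures are saved under pics/ and viewed, at most 14 in all, crops included, and the job is handed in when it is done.

Besides the shell and the picture viewer there is one more tool, called after "Request:" by a JSON object that holds its "api" and its "payload". carry_out: Moves the arm, as the interface text tells. Shift numbers are shares of 500 mm and turn numbers shares of 45 degrees, none past 1 either way. Its arguments: {"type":"object","properties":{"increments":{"type":"string"},"newtons":{"type":"number"}},"required":["increments"]}

```bash
mkdir -p pics
cat > h.py <<'E'
import numpy as np, cv2
from workcell import bot, eyes, job, finder
def px2w(cam,rc,z):
    c=eyes.camera_info(cam);K=np.array(c["mtx"]);T=np.array(c["T"])
    d=T[:3,:3]@np.linalg.solve(K,[rc[1],rc[0],1.]);o=T[:3,3]
    return o+d*(z-o[2])/d[2]
def w2px(cam,p):
    c=eyes.camera_info(cam);K=np.array(c["mtx"]);T=np.array(c["T"])
    q=K@(T[:3,:3].T@(np.array(p)-T[:3,3]));return (q[:2]/q[2])[::-1]
def save(cam,name):
    im=eyes.get_image(cam);cv2.imwrite(f"pics/{name}.png",im[:,:,::-1]);return im
E
python3 - <<'E'
from h import *
a=save("scene","s0");b=save("top","t0")
for cam in("scene","top"):
    c=eyes.camera_info(cam);print(cam,np.round(c["T"],3).tolist(),np.round(c["mtx"],1).tolist())
    for n in["beaker_dry","beaker_fresh","stand","cradle","rocker","tray","clog","offcut","brush"]:
        print(n,[(round(d["p"],2),np.round(d["location"]).tolist()) for d in finder.spot_in(cam,n)[:5]])
print(bot.get_state())
E
```

```text
scene [[-0.802, 0.468, -0.372, 1034.123], [0.598, 0.645, -0.477, 649.148], [0.016, -0.604, -0.797, 1165.944], [0.0, 0.0, 0.0, 1.0]] [[586.7, 0.0, 313.4], [0.0, 586.7, 238.1], [0.0, 0.0, 1.0]]
beaker_dry [(0.64, [256.0, 321.0]), (0.61, [265.0, 381.0])]
beaker_fresh [(0.87, [330.0, 386.0]), (0.79, [363.0, 478.0]), (0.76, [296.0, 429.0])]
stand [(0.58, [277.0, 320.0])]
cradle [(0.66, [355.0, 386.0])]
rocker [(0.69, [171.0, 261.0])]
tray [(0.76, [160.0, 258.0])]
clog [(0.8, [349.0, 266.0]), (0.26, [275.0, 318.0])]
offcut [(0.6, [260.0, 207.0]), (0.39, [351.0, 268.0]), (0.25, [331.0, 391.0])]
brush [(0.72, [235.0, 371.0])]
top [[-0.023, -0.996, 0.084, 440.874], [-1.0, 0.022, -0.01, 39.919], [0.008, -0.084, -0.996, 1551.741], [0.0, 0.0, 0.0, 1.0]] [[617.9, 0.0, 322.0], [0.0, 617.9, 233.6], [0.0, 0.0, 1.0]]
beaker_dry [(0.89, [199.0, 320.0]), (0.87, [243.0, 317.0])]
beaker_fresh [(0.92, [314.0, 229.0]), (0.91, [302.0, 158.0]), (0.69, [246.0, 212.0]), (0.68, [247.0, 316.0]), (0.39, [158.0, 268.0])]
stand [(0.68, [258.0, 311.0])]
cradle [(0.69, [251.0, 228.0]), (0.22, [318.0, 320.0])]
rocker [(0.8, [264.0, 450.0])]
tray [(0.79, [265.0, 456.0])]
clog [(0.85, [158.0, 268.0])]
offcut [(0.75, [160.0, 380.0])]
brush [(0.61, [317.0, 322.0])]
{'t': 1.0, 'qpos': array([1.13042929e+00, 2.58602130e-01, 2.14844162e-02, 1.33370545e+00,
       6.66157276e-06, 1.41818887e+00]), 'joint_velocities': array([-0.00064866,  0.00148019,  0.00192885,  0.00028437, -0.00159158,
       -0.0005032 ]), 'joint_torque': array([ 7.41030744e-04, -5.55387712e+01,  3.44738996e+01,  1.31765133e-03,
       -1.54442978e-04, -1.46178348e-05]), 'position': array([156.09399201, 527.37244871, 231.27142452]), 'eef_rot': array([-3.14156714e+00, -1.06633438e-05,  2.85383308e+00]), 'wrist_force': array([ 0.30843508, -0.37602017,  0.1505995 ]), 'wrist_torque': array([-0.04373162, -0.0440067 ,  0.02610095]), 'grasp_force': 0.0, 'gripper_width': 85.2492536561999}
```

View pics/s0.png

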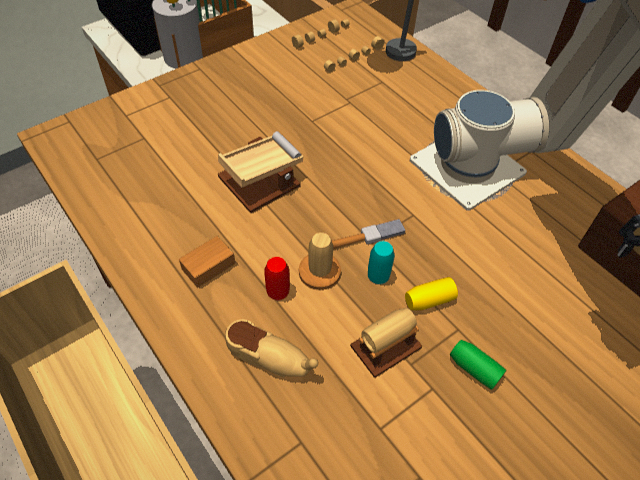

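View pics/t0.png

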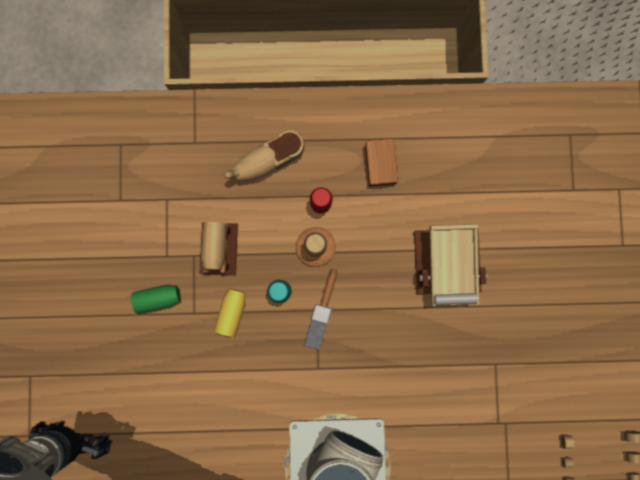

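In the pictures the dry beaker is the pale one on the peg (scene (256,321), top (243,316)). It could be confused with the red one at scene (278,277) and the turquoise one at scene (262,381). The fresh beaker is the pale one in the cradle (scene (330,386), top (246,212)), with yellow at scene (296,429) and green at scene (363,478) as look-alikes. Next I fit poses and check both choices in one crop.

```bash
cat >> h.py <<'E'
from scipy.optimize import minimize
from scipy.spatial.transform import Rotation as Ro
def hull(cam,P):
    m=np.zeros((1920,2560),np.uint8);q=np.array([w2px(cam,p)[::-1] for p in P])*4
    cv2.fillConvexPoly(m,cv2.convexHull(q.astype(np.int32)),1)
    return cv2.resize(m.astype(np.float32),(640,480),interpolation=cv2.INTER_AREA)
a_=np.linspace(0,2*np.pi,24,endpoint=False)
BK=np.array([[r*np.cos(a),r*np.sin(a),z] for r,z in((21,0),(28,25),(28,85),(26.5,110)) for a in a_])
def fit(model,x0,masks,step):
    def f(x): return sum(1-np.minimum(h,m).sum()/np.maximum(h,m).sum() for c,m in masks for h in[hull(c,model(x))])
    x0=np.array(x0,float);S=np.vstack([x0]+[x0+np.eye(len(x0))[i]*step[i] for i in range(len(x0))])
    r=minimize(f,x0,method="Nelder-Mead",options=dict(initial_simplex=S,maxfev=120,xatol=.1,fatol=1e-4));return r.x,r.fun
def mask(cam,n,loc,tol=20):
    for d in finder.outline_of(cam,n):
        if np.hypot(*(np.array(d["location"])-loc))<tol: return d["pixels"].astype(np.float32)
E
python3 - <<'E'
from h import *
im=save("scene","x");cv2.imwrite("pics/crop0.png",cv2.resize(im[210:390,240:480,::-1],None,fx=3,fy=3));save("top","x")
def ms(n,ls,lt):
    return [(c,m) for c,m in(("scene",mask("scene",n,ls)),("top",mask("top",n,lt))) if m is not None]
up=lambda x:BK*[1,1,-1]+[x[0],x[1],130]
M=ms("beaker_dry",(256,321),(243,317));print("dry",[c for c,_ in M],fit(up,px2w("top",(243,317),120)[:2],M,(8,8)), [fit(up,px2w("top",(243,317),120)[:2],[m],(8,8)) for m in M])
ly=lambda x:BK@Ro.from_euler('yz',[np.pi/2,x[2]]).as_matrix().T+[x[0],x[1],85]
p=px2w("top",(246,214),85)
M=ms("beaker_fresh",(330,386),(246,212));print("fresh",[c for c,_ in M],[fit(ly,[p[0]-55,p[1],0],m,(8,8,.1)) for m in [M]+[[k] for k in M]])
dk=lambda x:np.array([[50*np.cos(a)+x[0],50*np.sin(a)+x[1],z] for z in(0,18) for a in a_])
p=px2w("top",(247,316),10)
c=mask("top","stand",(250,313));
if c is not None: c=cv2.drawContours(np.zeros((480,640),np.uint8),[cv2.convexHull(np.argwhere(c>0)[:,::-1].astype(np.int32))],-1,1,-1).astype(np.float32); print("stand",fit(dk,p[:2],[("top",c)],(8,8)))
def tr(x):
    P=np.array([[u,v,w] for u in(-95,95) for v in(-55,55) for w in(6,16)])+[-16+40,0,0]
    P=P@Ro.from_euler('y',-.12).as_matrix().T+[-40,0,62]
    return P@Ro.from_euler('z',x[2]).as_matrix().T+[x[0],x[1],0]
p=px2w("top",(264,455),62)
for c,l in(("top",(265,456)),("scene",(160,258))):
    m=mask(c,"tray",l)
    if m is not None: print("tray",c,fit(tr,[p[0],p[1],0],[(c,m)],(10,10,.1)))
for n,l in(("red",(199,320)),("teal",(291,279))): print(n,px2w("top",l,105))
for n,l in(("clog",(158,268)),("offcut",(160,380)),("yel",(314,230))): print(n,px2w("top",l,40))
E
```

```text
Traceback (most recent call last):
  File "h.py", line 23, in fit
    r=minimize(f,x0,method="Nelder-Mead",options=dict(initial_simplex=S,maxfev=120,xatol=.1,fatol=1e-4));return r.x,r.fun
  File "h.py", line 21, in f
    def f(x): return sum(1-np.minimum(h,m).sum()/np.maximum(h,m).sum() for c,m in masks for h in[hull(c,model(x))])
                     ~~~^^^^^^^^^^^^^^^^^^^^^^^^^^^^^^^^^^^^^^^^^^^^^^^^^^^^^^^^^^^^^^^^^^^^^^^^^^^^^^^^^^^^^^^^^^^
  File "h.py", line 21, in <genexpr>
    def f(x): return sum(1-np.minimum(h,m).sum()/np.maximum(h,m).sum() for c,m in masks for h in[hull(c,model(x))])
                                                                                                 ~~~~^^^^^^^^^^^^
  File "h.py", line 15, in hull
    m=np.zeros((1920,2560),np.uint8);q=np.array([w2px(cam,p)[::-1] for p in P])*4
                                                 ~~~~^^^^^^^
  File "h.py", line 8, in w2px
    c=eyes.camera_info(cam);K=np.array(c["mtx"]);T=np.array(c["T"])
ValueError: time passes only in moves, steps and waits
```

View pics/crop0.png

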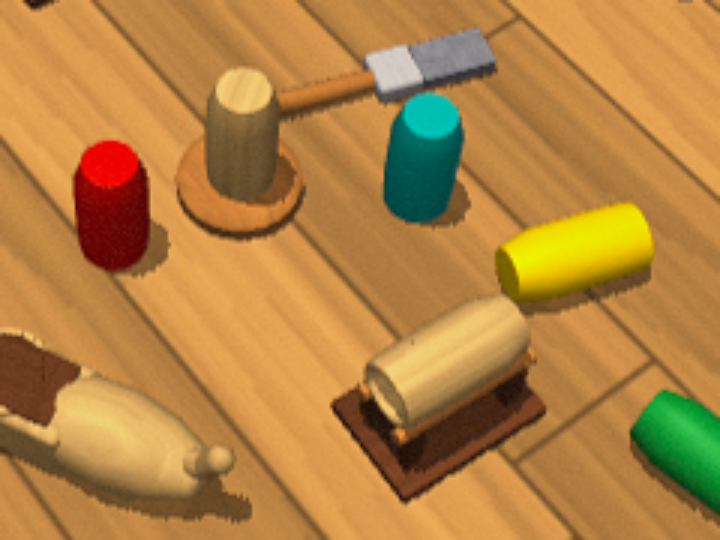

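The crop confirms both: the plain pale beaker stands mouth down on the brown collar at crop (245,140), and the other pale one lies in the cradle at crop (445,360) with its open mouth at lower left. My script failed because `camera_info` was called too often, so I'll cache it.

```bash
python3 - <<'E'
s=open("h.py").read()
s=s.replace("def px2w","from functools import lru_cache\ncinfo=lru_cache(None)(eyes.camera_info)\ndef px2w",1).replace("c=eyes.camera_info(cam)","c=cinfo(cam)")
open("h.py","w").write(s)
E
cat > meas.py <<'E'
from h import *
import sys
save("scene","x");save("top","x")
def ms(n,ls,lt):
    return [(c,m) for c,m in(("scene",mask("scene",n,ls)),("top",mask("top",n,lt))) if m is not None]
up=lambda x:BK*[1,1,-1]+[x[0],x[1],130]
ly=lambda x:BK@Ro.from_euler('yz',[np.pi/2,x[2]]).as_matrix().T+[x[0],x[1],85]
if __name__=="__main__":
    M=ms("beaker_dry",(256,321),(243,317));print("dry",[c for c,_ in M],[fit(up,px2w("top",(243,317),120)[:2],m,(8,8)) for m in [M]+[[k] for k in M]])
    p=px2w("top",(246,214),85)
    M=ms("beaker_fresh",(330,386),(246,212));print("fresh",[c for c,_ in M],[fit(ly,[p[0]-55,p[1],0],m,(8,8,.1)) for m in [M]+[[k] for k in M]])
    dk=lambda x:np.array([[50*np.cos(a)+x[0],50*np.sin(a)+x[1],z] for z in(0,18) for a in a_])
    p=px2w("top",(247,316),10)
    c=mask("top","stand",(250,313))
    if c is not None: c=cv2.drawContours(np.zeros((480,640),np.uint8),[cv2.convexHull(np.argwhere(c>0)[:,::-1].astype(np.int32))],-1,1,-1).astype(np.float32); print("stand",fit(dk,p[:2],[("top",c)],(8,8)))
    def tr(x):
        P=np.array([[u,v,w] for u in(-95,95) for v in(-55,55) for w in(6,16)])+[-16+40,0,0]
        P=P@Ro.from_euler('y',-.12).as_matrix().T+[-40,0,62]
        return P@Ro.from_euler('z',x[2]).as_matrix().T+[x[0],x[1],0]
    p=px2w("top",(264,455),62)
    for c,l in(("top",(265,456)),("scene",(160,258))):
        m=mask(c,"tray",l)
        if m is not None: print("tray",c,fit(tr,[p[0],p[1],0],[(c,m)],(10,10,.1)))
    for n,l in(("red",(199,320)),("teal",(291,279))): print(n,px2w("top",l,105))
    for n,l in(("clog",(158,268)),("offcut",(160,380)),("yel",(314,230))): print(n,px2w("top",l,40))
E
time python3 meas.py
```

```text
dry ['scene', 'top'] [(array([537.84059427,  40.60830112]), np.float64(0.16174054145812988)), (array([540.23157838,  44.41831683]), np.float64(0.054296016693115234)), (array([537.33993295,  40.07949637]), np.float64(0.05864989757537842))]
fresh ['scene', 'top'] [(array([ 4.87387117e+02,  2.88154940e+02, -5.93281597e-02]), np.float64(0.21691274642944336)), (array([ 4.88422798e+02,  2.89657655e+02, -5.12076677e-02]), np.float64(0.032044291496276855)), (array([ 4.86685039e+02,  2.84340426e+02, -6.13604754e-02]), np.float64(0.052773892879486084))]
stand (array([538.35533171,  39.07736012]), np.float64(0.03553587198257446))
tray top (array([ 5.01677409e+02, -2.90313374e+02,  1.12460462e-02]), np.float64(0.031315743923187256))
tray scene (array([ 5.00766863e+02, -2.87063783e+02,  8.53436392e-03]), np.float64(0.07029861211776733))
red [645.21204206  27.98949571 105.        ]
teal [431.22035483 128.46470017 105.        ]
clog [759.71129118 153.98795896  40.        ]
offcut [ 748.69751642 -123.69149372   40.        ]
yel [378.01298035 252.16477034  40.        ]
real	0m7.865s
user	0m7.374s
sys	0m2.326s
```

Request:
{"api": "carry_out", "payload": {"increments": ".058 -.0735 -.004 0 0 .046 1;.058 -.0735 -.004 0 0 .046 1;.058 -.0735 -.004 0 0 .046 1;.058 -.0735 -.004 0 0 .046 1;.058 -.0735 -.004 0 0 .046 1;.058 -.0735 -.004 0 0 .046 1;.058 -.0735 -.004 0 0 .046 1;.058 -.0735 -.004 0 0 .046 1", "newtons": 30}}

```text
t: 2.45
position: [389.0, 231.7, 215.5]
eef_rot: [3.141, 0.001, -3.139]
wrist_force: [1.0, 1.0, 0.6]
gripper_width: 85.5
grasp_force: 0.0
```

Request:
{"api": "carry_out", "payload": {"increments": ".0604 -.0764 -.01 0 0 0 1;.0604 -.0764 -.01 0 0 0 1;.0604 -.0764 -.01 0 0 0 1;.0604 -.0764 -.01 0 0 0 1;.0604 -.0764 -.01 0 0 0 1;0 0 0 0 0 0 1"}}

```text
t: 3.05
position: [541.9, 38.0, 188.8]
eef_rot: [-3.141, -0.0, 3.138]
wrist_force: [-0.2, 0.8, 0.5]
gripper_width: 85.4
grasp_force: 0.0
```

Request:
{"api": "carry_out", "payload": {"increments": "-.006 .008 -.04 0 0 0 1;0 0 -.07 0 0 0 1;0 0 -.07 0 0 0 1;0 0 -.054 0 0 0 1;0 0 0 0 0 0 1"}}

```text
t: 3.55
position: [533.8, 46.8, 70.3]
eef_rot: [3.141, -0.006, -3.14]
wrist_force: [-1.0, -0.4, -0.0]
gripper_width: 85.7
grasp_force: 0.0
```

Request:
{"api": "carry_out", "payload": {"increments": "0 0 0 0 0 0 -1;0 0 0 0 0 0 -1;0 0 0 0 0 0 -1;0 0 0 0 0 0 -1;0 0 0 0 0 0 -1", "newtons": 30}}

```text
t: 4.05
position: [537.3, 46.1, 75.2]
eef_rot: [-3.141, 0.004, -3.141]
wrist_force: [-0.5, -2.3, 7.0]
gripper_width: 56.0
grasp_force: 31.0
```

Request:
{"api": "carry_out", "payload": {"increments": "0 0 .03 0 0 0 -1;0 0 .05 0 0 0 -1;0 0 .075 0 0 0 -1;0 0 .075 0 0 0 -1;0 0 0 0 0 0 -1"}}

```text
t: 4.55
position: [538.2, 46.4, 194.0]
eef_rot: [-3.141, 0.009, -3.14]
wrist_force: [0.4, 0.1, -1.0]
gripper_width: 56.1
grasp_force: 32.1
```

Request:
{"api": "carry_out", "payload": {"increments": "-.004 -.05 0 0 0 0 -1;-.004 -.09 0 0 0 0 -1;-.004 -.09 0 0 0 0 -1;-.004 -.09 0 0 0 0 -1;-.004 -.09 0 0 0 0 -1;-.002 -.09 0 0 0 0 -1;0 -.09 0 0 0 0 -1;0 -.07 0 0 0 0 -1"}}

```text
t: 5.35
position: [524.7, -286.0, 188.2]
eef_rot: [-3.141, 0.0, -3.141]
wrist_force: [0.5, -0.3, -1.0]
gripper_width: 56.0
grasp_force: 32.1
```

Request:
{"api": "carry_out", "payload": {"increments": "0 0 0 0 0 0 -1;0 0 0 0 0 0 -1"}}

```text
t: 5.55
position: [524.7, -284.2, 187.8]
eef_rot: [3.141, -0.0, 3.141]
wrist_force: [-0.8, 0.4, -1.3]
gripper_width: 56.3
grasp_force: 32.2
```

Run:
```python
from h import *
a=save("scene","s1");b=save("top","t1")
s=bot.get_state();print(s["position"],s["eef_rot"],s["qpos"],s["t"])
cv2.imwrite("pics/c1.png",np.hstack([cv2.resize(a[60:260,170:370,::-1],(400,400)),cv2.resize(b[170:370,350:550,::-1],(400,400))]))
```

```text
[ 525.0114038  -282.77251498  188.24764338] [ 3.14108070e+00 -1.16436298e-04 -3.13990537e+00] [-6.34878246e-01  3.52370314e-01  4.74729324e-02  1.26629690e+00
  3.42471708e-04 -6.36565566e-01] 5.65
```

View pics/c1.png

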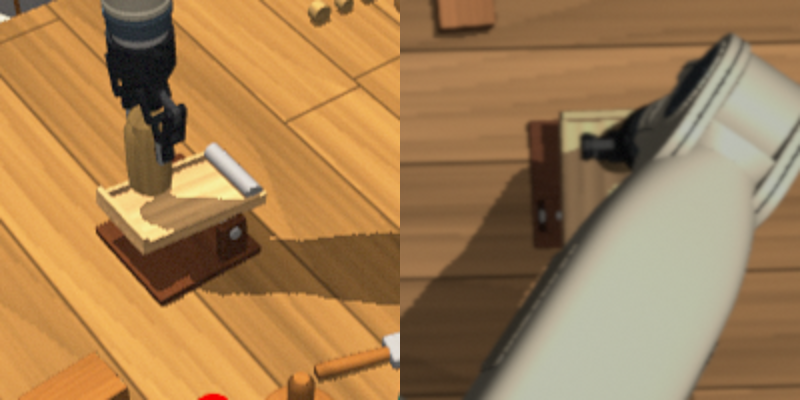

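Request:
{"api": "carry_out", "payload": {"increments": "0 -.01 -.04 0 0 0 -1;0 0 -.03 0 0 0 -1;0 0 -.02 0 0 0 -1;0 0 0 0 0 0 -1;0 0 0 0 0 0 -1"}}

```text
t: 6.15
position: [525.4, -288.1, 143.9]
eef_rot: [-3.141, 0.0, -3.139]
wrist_force: [-0.0, -0.7, -0.4]
gripper_width: 55.9
grasp_force: 32.2
```

Request:
{"api": "carry_out", "payload": {"increments": ".002 0 -.006 0 .025 0 -1;.002 0 -.006 0 .025 0 -1;.002 0 -.006 0 .025 0 -1;.002 0 -.006 0 .025 0 -1;.002 0 -.006 0 .025 0 -1;.002 0 -.006 0 .025 0 -1;0 0 -.004 0 .025 0 -1;0 0 0 0 0 0 -1"}}

```text
t: 6.95
position: [531.2, -288.5, 122.4]
eef_rot: [3.141, -0.14, -3.14]
wrist_force: [1.1, -0.1, -0.9]
gripper_width: 56.0
grasp_force: 32.2
```

Request:
{"api": "carry_out", "payload": {"increments": "0 0 -.003 0 0 0 -1;0 0 0 0 0 0 -1;0 0 0 0 0 0 -1;0 0 0 0 0 0 -1;0 0 0 0 0 0 -1"}}

```text
t: 7.45
position: [531.0, -288.7, 122.0]
eef_rot: [3.142, -0.137, -3.14]
wrist_force: [-0.0, -0.3, -1.1]
gripper_width: 55.9
grasp_force: 32.2
```

Run:
```python
from h import *
a=save("scene","s2")
s=bot.get_state();print(s["position"],s["eef_rot"],s["wrist_force"],s["t"])
cv2.imwrite("pics/c2.png",cv2.resize(a[100:220,200:320,::-1],(600,600)))
```

```text
[ 531.04879245 -288.64907358  121.95314998] [-3.14158245 -0.13722339 -3.14048562] [-0.28425009  0.55534065 -0.47583822] 7.5
```

View pics/c2.png

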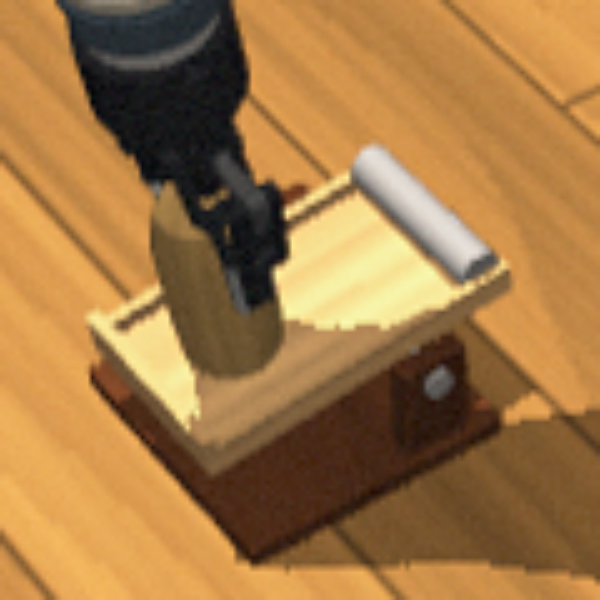

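The beaker, at crop (215,290), is down on the tipped tray. I'll lower it a few more millimetres and then release.

Request:
{"api": "carry_out", "payload": {"increments": "0 0 -.003 0 0 0 -1;0 0 -.003 0 0 0 -1;0 0 0 0 0 0 -1;0 0 0 0 0 0 -1"}}

```text
t: 7.9
position: [531.4, -288.8, 119.4]
eef_rot: [-3.141, -0.136, -3.14]
wrist_force: [0.5, -0.1, 5.5]
gripper_width: 55.8
grasp_force: 32.0
```

Request:
{"api": "carry_out", "payload": {"increments": "0 0 0 0 0 0 -.2;0 0 0 0 0 0 0.2;0 0 0 0 0 0 1;0 0 0 0 0 0 1;0 0 0 0 0 0 1;0 0 0 0 0 0 1"}}

```text
t: 8.5
position: [531.0, -288.6, 118.6]
eef_rot: [3.141, -0.138, -3.14]
wrist_force: [0.3, 0.3, 0.2]
gripper_width: 85.7
grasp_force: 0.0
```

Request:
{"api": "carry_out", "payload": {"increments": ".004 0 .03 0 0 0 1;.008 0 .06 0 0 0 1;.012 0 .08 0 0 0 1;.012 0 .08 0 0 0 1;0 0 0 0 0 0 1"}}

```text
t: 9.0
position: [550.8, -289.4, 249.1]
eef_rot: [-3.137, -0.131, -3.141]
wrist_force: [-0.6, 0.4, 0.1]
gripper_width: 85.4
grasp_force: 0.0
```

Run:
```python
from h import *
a=save("scene","s3")
s=bot.get_state();print(s["position"],s["eef_rot"],s["qpos"],s["t"])
cv2.imwrite("pics/c3.png",cv2.resize(a[100:220,200:320,::-1],(400,400)))
```

```text
[ 550.15437438 -289.11424114  246.29162371] [-3.13899224 -0.13335079 -3.14042931] [-0.58274137  0.46611979  0.36669726  1.58140216 -0.07553786 -0.57991653] 9.05
```

View pics/c3.png

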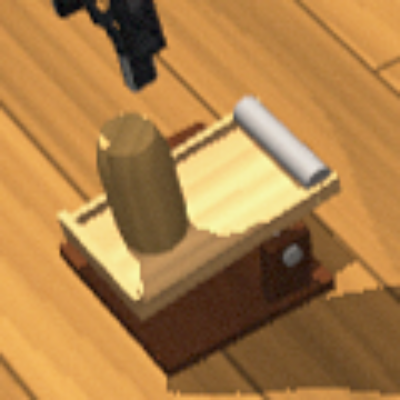

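The dry beaker stands mouth down on the tipped tray at crop (140,185), released. Now the fresh one: I'll travel over and tilt the tool 45° on the way.

Request:
{"api": "carry_out", "payload": {"increments": "0 .07 0 0 -.0976 0 1;0 .0955 0 0 -.0976 0 1;0 .0955 0 0 -.0976 0 1;0 .0955 0 0 -.0976 0 1;0 .0955 0 0 -.0976 0 1;0 .0955 0 0 -.0976 0 1;0 .0955 0 0 -.0976 0 1;0 .0955 0 0 -.0976 0 1"}}

```text
t: 9.85
position: [548.0, 82.2, 243.0]
eef_rot: [3.141, 0.478, -3.141]
wrist_force: [1.0, -0.1, 0.4]
gripper_width: 85.4
grasp_force: 0.0
```

Request:
{"api": "carry_out", "payload": {"increments": "0 .0955 0 0 -.0976 0 1;0 .0955 -.02 0 -.0976 0 1;0 .0955 -.02 0 -.0976 0 1;0 .0955 -.02 0 -.0976 0 1;0 .0255 -.02 0 0 -.071 1;0 0 0 0 0 0 1;0 0 0 0 0 0 1"}}

```text
t: 10.55
position: [548.4, 284.6, 202.5]
eef_rot: [-3.138, 0.78, 3.091]
wrist_force: [0.4, -0.9, 0.2]
gripper_width: 85.7
grasp_force: 0.0
```

```bash
cat > st.py <<'E'
from h import *
s=bot.get_state();R=Ro.from_euler('xyz',s["eef_rot"]).as_matrix()
print("t",s["t"],"pos",s["position"].round(1),"q",s["qpos"].round(3),"\nd",R[:,2].round(3),"close",R[:,1].round(3),"F",s["wrist_force"].round(1))
E
python3 st.py
```

```text
t 10.55 pos [548.4 284.6 202.5] q [ 0.528  0.078 -0.58   0.223 -0.398  0.435] 
d [ 0.703 -0.039 -0.711] close [ 0.053  0.999 -0.002] F [ 0.4 -0.9  0.2]
```

Request:
{"api": "carry_out", "payload": {"increments": "0 0 -.06 0 0 0 1;0 0 -.08 0 0 0 1;0 0 -.05 0 0 0 1;-.002 0 -.04 0 0 0 1;0 0 -.038 0 0 0 1;0 0 0 0 0 0 1;0 0 0 0 0 0 1"}}

```text
t: 11.25
position: [548.7, 283.3, 70.4]
eef_rot: [-3.14, 0.782, 3.086]
wrist_force: [-0.6, -0.8, -0.1]
gripper_width: 85.5
grasp_force: 0.0
```

```bash
python3 st.py
python3 - <<'E'
from h import *
a=save("scene","s4")
cv2.imwrite("pics/c4.png",cv2.resize(a[250:390,310:450,::-1],(560,560)))
E
```

```text
t 11.25 pos [548.7 283.3  70.4] q [ 0.527  0.272 -0.788 -0.181 -0.399  0.437] 
d [ 0.704 -0.04  -0.709] close [ 0.056  0.998 -0.001] F [-0.6 -0.8 -0.1]
```

View pics/c4.png

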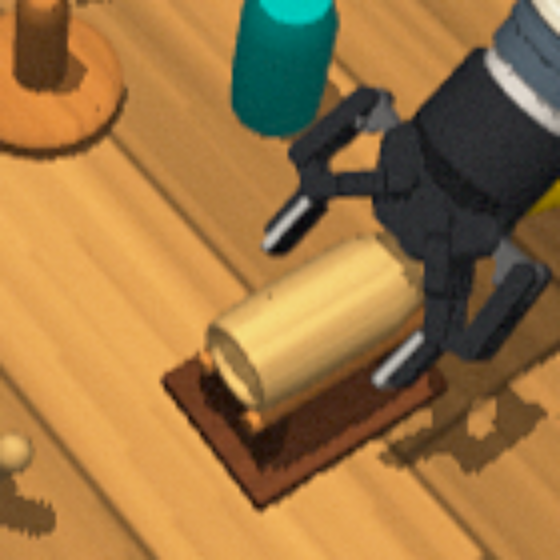

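The open fingers straddle the fresh beaker near its foot (crop (290,225) and (400,360)), so I close and lift.

Request:
{"api": "carry_out", "payload": {"increments": "0 0 0 0 0 0 -1;0 0 0 0 0 0 -1;0 0 0 0 0 0 -1;0 0 0 0 0 0 -1;0 0 0 0 0 0 -1", "newtons": 45}}

```text
t: 11.8
position: [548.8, 283.7, 71.6]
eef_rot: [-3.14, 0.786, 3.086]
wrist_force: [-3.5, -5.8, 8.5]
gripper_width: 55.2
grasp_force: 45.9
```

Request:
{"api": "carry_out", "payload": {"increments": "0 0 .02 0 0 0 -1;0 0 .05 0 0 0 -1;0 0 .08 0 0 0 -1;0 0 .08 0 0 0 -1;0 0 .08 0 0 0 -1;0 0 0 0 0 0 -1;0 0 0 0 0 0 -1"}}

```text
t: 12.5
position: [548.0, 284.5, 226.2]
eef_rot: [3.141, 0.784, 3.087]
wrist_force: [0.6, -0.5, -1.8]
gripper_width: 55.1
grasp_force: 47.7
```

```bash
python3 st.py
python3 - <<'E'
from h import *
from meas import *
s=bot.get_state();R=Ro.from_euler('xyz',s["eef_rot"]).as_matrix()
d=R[:,2];c=R[:,1];g=s["position"]-24*d
m=[]
for cam in("scene","top"):
    l=w2px(cam,g+[20,0,0])
    r=[(e["p"],np.round(e["location"])) for e in finder.outline_of(cam,"beaker_fresh")];print(cam,l.round(),r)
cv2.imwrite("pics/c5.png",cv2.resize(eyes.get_image("scene")[200:360,300:460,::-1],(400,400)))
# rotation plan
for psi in(.5,.6,.8):
    dn=np.array([np.cos(psi)*.7071,np.sin(psi)*.7071,-.7071])
    # target tool: beaker z (now ~ (d - c x d stuff)) -> -z ; tool z ->dn
    b=np.array([np.cos(.056),-np.sin(.056),0]);b=b-c*(b@c);b/=np.linalg.norm(b)
    ang=np.arccos(b@d)
    dn=np.array([np.cos(psi)*np.sin(ang),np.sin(psi)*np.sin(ang),-np.cos(ang)])
    A=np.c_[b,np.cross(d,b)/np.sin(ang),np.cross(b,np.cross(d,b)/np.sin(ang))]
    b2=np.array([0,0,-1.]);B=np.c_[b2,np.cross(dn,b2)/np.sin(ang),np.cross(b2,np.cross(dn,b2)/np.sin(ang))]
    v=Ro.from_matrix(B@A.T).as_rotvec();print(psi,ang,v,np.linalg.norm(v),"rowshare24",(v/24/(np.pi/4)).round(4))
E
```

```text
t 12.5 pos [548.  284.5 226.2] q [ 0.529  0.052 -0.542  0.282 -0.399  0.438] 
d [ 0.705 -0.038 -0.708] close [0.054 0.999 0.001] F [ 0.6 -0.5 -1.8]
scene [291. 397.] [(0.76, array([292., 393.])), (0.62, array([300., 435.])), (0.58, array([363., 480.]))]
top [237. 200.] [(0.77, array([235., 199.])), (0.73, array([314., 231.])), (0.73, array([300., 151.]))]
0.5 0.7900365957357312 [ 1.93553848  0.43638049 -1.90882361] 2.7532425872410813 rowshare24 [ 0.1027  0.0232 -0.1013]
0.6 0.7900365957357312 [ 1.87723272  0.52307646 -1.84587012] 2.684184825312264 rowshare24 [ 0.0996  0.0278 -0.0979]
0.8 0.7900365957357312 [ 1.75539381  0.68438761 -1.7154033 ] 2.548019294354596 rowshare24 [ 0.0931  0.0363 -0.091 ]
```

View pics/c5.png

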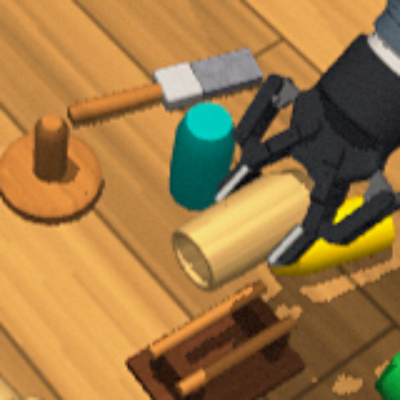

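Held level at crop (250,235). Next I roll half a turn about the tilted tool axis while carrying it over to the peg.

Request:
{"api": "carry_out", "payload": {"increments": "0 -.0234 0 .1195 .0333 -.1175 -1;0 -.0234 0 .1195 .0333 -.1175 -1;0 -.0234 0 .1195 .0333 -.1175 -1;0 -.0234 0 .1195 .0333 -.1175 -1;0 -.0234 0 .1195 .0333 -.1175 -1;0 -.0234 0 .1195 .0333 -.1175 -1;0 -.0234 0 .1195 .0333 -.1175 -1;0 -.0234 0 .1195 .0333 -.1175 -1"}}

```text
t: 13.55
position: [547.9, 190.3, 223.7]
eef_rot: [2.584, 0.187, 2.028]
wrist_force: [-0.1, 0.3, -1.1]
gripper_width: 54.9
grasp_force: 47.7
```

```bash
python3 st.py
```

```text
t 13.55 pos [547.9 190.3 223.7] q [ 0.199 -0.02  -0.5    0.506 -0.018  1.253] 
d [ 0.544  0.092 -0.834] close [0.718 0.463 0.52 ] F [-0.1  0.3 -1.1]
```

Request:
{"api": "carry_out", "payload": {"increments": "0 -.0234 0 .1195 .0333 -.1175 -1;0 -.0234 0 .1195 .0333 -.1175 -1;0 -.0234 0 .1195 .0333 -.1175 -1;0 -.0234 0 .1195 .0333 -.1175 -1;0 -.0234 0 .1195 .0333 -.1175 -1;0 -.0234 0 .1195 .0333 -.1175 -1;0 -.0234 0 .1195 .0333 -.1175 -1;0 -.0234 0 .1195 .0333 -.1175 -1"}}

```text
t: 14.35
position: [548.0, 96.6, 223.8]
eef_rot: [2.749, -0.556, 1.217]
wrist_force: [-0.8, -0.2, -1.8]
gripper_width: 55.2
grasp_force: 47.7
```

Request:
{"api": "carry_out", "payload": {"increments": ".003 -.0234 -.01 .1195 .0333 -.1175 -1;.003 -.0234 -.01 .1195 .0333 -.1175 -1;.003 -.0234 -.01 .1195 .0333 -.1175 -1;.001 -.0234 0 .1195 .0333 -.1175 -1;0 0 0 0 0 0 -1;0 0 0 0 0 0 -1;0 0 0 0 0 0 -1"}}

```text
t: 15.05
position: [553.1, 50.7, 209.7]
eef_rot: [3.139, -0.788, 0.603]
wrist_force: [-0.2, 0.5, -0.7]
gripper_width: 54.9
grasp_force: 47.7
```

```bash
python3 st.py
python3 - <<'E'
from meas import *
s=bot.get_state();R=Ro.from_euler('xyz',s["eef_rot"]).as_matrix()
d=R[:,2];g=s["position"]-24*d;print("g",g)
m=[]
for cam in("scene","top"):
    l=w2px(cam,g-[0,0,10]); k=mask(cam,"beaker_dry",l,25)
    if k is None: k=mask(cam,"beaker_fresh",l,25)
    if k is not None: m.append((cam,k))
    print(cam,l,None if k is None else k.sum())
mod=lambda x:BK@Ro.from_euler('xy',[np.pi+x[2],x[3]]).as_matrix().T+[x[0],x[1],g[2]+44]
for k in m: print(k[0],fit(mod,[g[0],g[1],0,0],[k],(8,8,.08,.08)))
a=eyes.get_image("scene");b=eyes.get_image("top")
cv2.imwrite("pics/c6.png",np.hstack([cv2.resize(a[170:310,250:390,::-1],(400,400)),cv2.resize(b[170:310,240:380,::-1],(400,400))]))
E
```

```text
t 15.05 pos [553.1  50.7 209.7] q [-0.393 -0.025 -0.639  0.455  0.635  2.315] 
d [ 0.585  0.4   -0.705] close [ 0.566 -0.825  0.002] F [-0.2  0.5 -0.7]
g [539.09199268  41.39947463 226.87900063]
scene [214.01511835 322.01021345] 1127.0
top [240.47237938 315.1937894 ] 583.0
scene (array([ 5.43239367e+02,  4.95756761e+01, -3.52419055e-02, -5.88692775e-03]), np.float64(0.05933719873428345))
top (array([ 5.40775006e+02,  4.35039797e+01, -2.38899734e-02, -6.96711289e-04]), np.float64(0.036186277866363525))
```

View pics/c6.png

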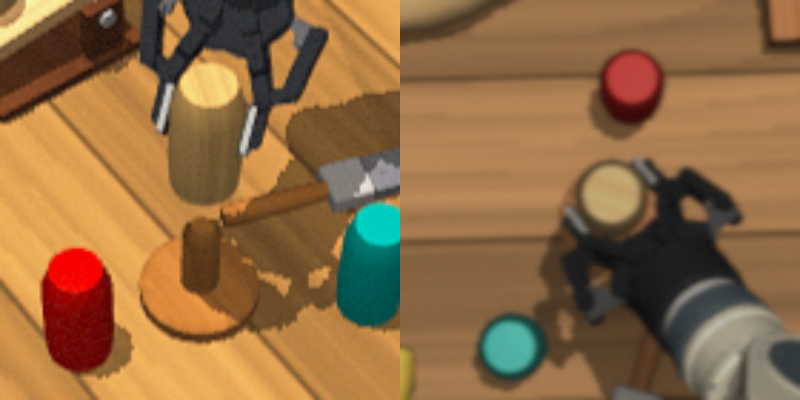

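The beaker hangs upright and mouth down at left crop (205,135), and the peg tip just below it is at (202,225). I'll find the stand in both views so the biases cancel.

Run:
```python
from meas import *
dk=lambda x:np.array([[r*np.cos(a)+x[0],r*np.sin(a)+x[1],z] for r,z in((50,0),(50,18),(42,20)) for a in a_])
k=mask("scene","stand",w2px("scene",[538,40,15]),30)
k=k.astype(np.uint8)
# remove peg: open with big kernel
k=cv2.morphologyEx(k,cv2.MORPH_OPEN,cv2.getStructuringElement(cv2.MORPH_ELLIPSE,(19,15))).astype(np.float32)
print("disc scene",fit(dk,[538,40],[("scene",k)],(8,8)))
im=eyes.get_image("scene")
print("proj axis at z95,20:",w2px("scene",[538.5,40,95]),w2px("scene",[538.5,40,20]))
cv2.imwrite("pics/c7.png",cv2.resize(im[215:300,285:360,::-1],(600,680))[:600])
```

```text
disc scene (array([539.51953125,  42.95507812]), np.float64(0.06867635250091553))
proj axis at z95,20: [247.80299863 320.33520749] [266.54162088 319.51857283]
```

View pics/c7.png

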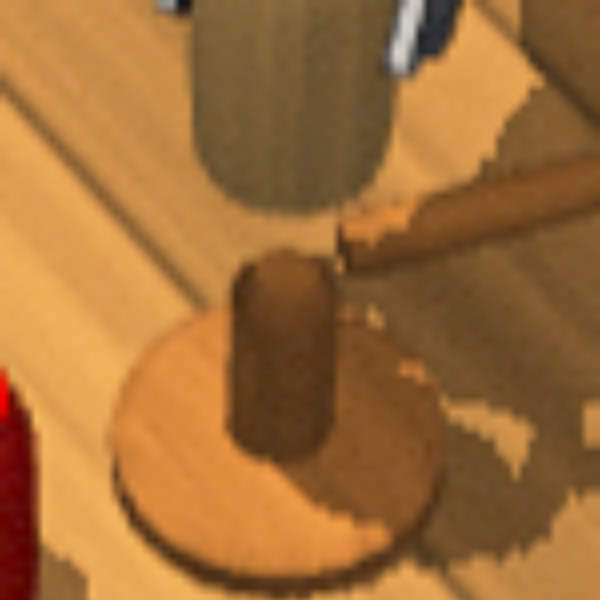

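Request:
{"api": "carry_out", "payload": {"increments": "-.003 -.004 0 .025 0 0 -1;0 0 -.04 0 0 0 -1;0 0 -.05 0 0 0 -1;0 0 -.03 0 0 0 -1;0 0 0 0 0 0 -1;0 0 0 0 0 0 -1"}}

```text
t: 16.25
position: [551.8, 48.1, 150.0]
eef_rot: [-3.117, -0.799, 0.582]
wrist_force: [0.4, 0.0, -0.6]
gripper_width: 55.0
grasp_force: 47.7
```

Request:
{"api": "carry_out", "payload": {"increments": "0 0 -.01 0 0 0 -1;0 0 -.01 0 0 0 -1;0 0 -.01 0 0 0 -1;0 0 -.01 0 0 0 -1;0 0 0 0 0 0 -1;0 0 0 0 0 0 -1"}}

```text
t: 16.85
position: [551.6, 48.4, 129.6]
eef_rot: [-3.118, -0.799, 0.582]
wrist_force: [-0.9, -0.3, -0.5]
gripper_width: 55.2
grasp_force: 47.7
```

```bash
python3 st.py
python3 - <<'E'
from h import *
im=eyes.get_image("scene")
cv2.imwrite("pics/c8.png",cv2.resize(im[200:300,270:370,::-1],(600,600)))
E
```

```text
t 16.85 pos [551.6  48.4 129.6] q [-0.41   0.084 -0.785  0.211  0.66   2.31 ] 
d [ 0.585  0.414 -0.697] close [ 0.564 -0.826 -0.017] F [-0.9 -0.3 -0.5]
```

View pics/c8.png

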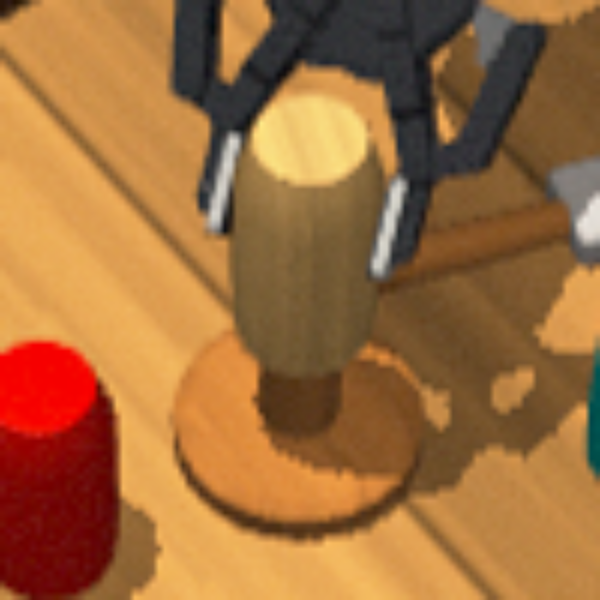

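The beaker, at crop (308,240), is over the peg with no contact force. I'll keep lowering it.

Request:
{"api": "carry_out", "payload": {"increments": "0 0 -.02 0 0 0 -1;0 0 -.02 0 0 0 -1;0 0 -.02 0 0 0 -1;0 0 -.02 0 0 0 -1;0 0 0 0 0 0 -1"}}

```text
t: 17.4
position: [551.2, 48.5, 88.8]
eef_rot: [-3.116, -0.798, 0.581]
wrist_force: [-0.8, -0.4, -0.8]
gripper_width: 55.2
grasp_force: 47.7
```

Request:
{"api": "carry_out", "payload": {"increments": "0 0 -.008 0 0 0 -1;0 0 -.008 0 0 0 -1;0 0 -.006 0 0 0 -1;0 0 -.004 0 0 0 -1;0 0 0 0 0 0 -1;0 0 0 0 0 0 -1"}}

```text
t: 18.0
position: [551.6, 48.4, 76.8]
eef_rot: [-3.118, -0.799, 0.582]
wrist_force: [-0.7, -0.2, -1.2]
gripper_width: 54.9
grasp_force: 47.7
```

Rim is about 8 mm above the collar. Small steps from here until it touches.

Request:
{"api": "carry_out", "payload": {"increments": "0 0 -.004 0 0 0 -1;0 0 -.004 0 0 0 -1;0 0 0 0 0 0 -1;0 0 0 0 0 0 -1"}}

```text
t: 18.4
position: [551.6, 48.4, 72.7]
eef_rot: [-3.118, -0.799, 0.582]
wrist_force: [0.6, -0.0, -1.4]
gripper_width: 54.8
grasp_force: 47.7
```

Request:
{"api": "carry_out", "payload": {"increments": "0 0 -.003 0 0 0 -1;0 0 0 0 0 0 -1;0 0 0 0 0 0 -1"}}

```text
t: 18.7
position: [551.6, 48.4, 71.2]
eef_rot: [-3.118, -0.799, 0.582]
wrist_force: [-0.1, -0.9, -1.0]
gripper_width: 54.8
grasp_force: 47.7
```

Request:
{"api": "carry_out", "payload": {"increments": "0 0 -.003 0 0 0 -1;0 0 0 0 0 0 -1;0 0 0 0 0 0 -1"}}

```text
t: 19.0
position: [552.2, 48.7, 70.7]
eef_rot: [-3.119, -0.802, 0.584]
wrist_force: [-1.9, 1.0, 6.8]
gripper_width: 54.9
grasp_force: 47.8
```

Request:
{"api": "carry_out", "payload": {"increments": "0 0 -.003 0 0 0 -1;0 0 0 0 0 0 -1;0 0 0 0 0 0 -1"}}

```text
t: 19.3
position: [552.6, 49.1, 70.6]
eef_rot: [-3.12, -0.804, 0.586]
wrist_force: [-8.0, 1.0, 20.0]
gripper_width: 54.8
grasp_force: 48.5
```

Seated. I'll ease the force, open, and back out along the tool axis.

Request:
{"api": "carry_out", "payload": {"increments": "0 0 .003 0 0 0 -1;0 0 0 0 0 0 -.2;0 0 0 0 0 0 .2;0 0 0 0 0 0 1;0 0 0 0 0 0 1;0 0 0 0 0 0 1;0 0 0 0 0 0 1"}}

```text
t: 20.0
position: [551.6, 48.3, 69.6]
eef_rot: [-3.118, -0.799, 0.582]
wrist_force: [-0.4, 0.1, -0.5]
gripper_width: 85.3
grasp_force: 0.0
```

Request:
{"api": "carry_out", "payload": {"increments": "-.0117 -.0083 .0139 0 0 0 1;-.03 -.021 .0357 0 0 0 1;-.05 -.035 .06 0 0 0 1;-.05 -.035 .06 0 0 0 1;-.03 -.02 .06 0 0 0 1;0 0 .05 0 0 0 1;0 0 0 0 0 0 1;0 0 0 0 0 0 1"}}

```text
t: 20.8
position: [465.8, -11.5, 209.6]
eef_rot: [-3.12, -0.799, 0.583]
wrist_force: [-0.4, 1.0, -1.1]
gripper_width: 85.6
grasp_force: 0.0
```

```bash
python3 st.py
python3 - <<'E'
from meas import *
for c in("scene","top"):
    k=mask(c,"beaker_dry",w2px(c,[538.5,41,90]),25)
    if k is not None: print(c,fit(lambda x:BK*[1,1,-1]+[538.5,40.5,x[0]],[140],[(c,k)],(8,)))
im=eyes.get_image("scene")
cv2.imwrite("pics/c9.png",cv2.resize(im[110:310,180:400,::-1],(660,600)))
E
```

```text
t 20.8 pos [465.8 -11.5 209.6] q [-0.689 -0.111 -0.696  0.72   0.764  1.967] 
d [ 0.586  0.413 -0.697] close [ 0.564 -0.826 -0.015] F [-0.4  1.  -1.1]
```

View pics/c9.png

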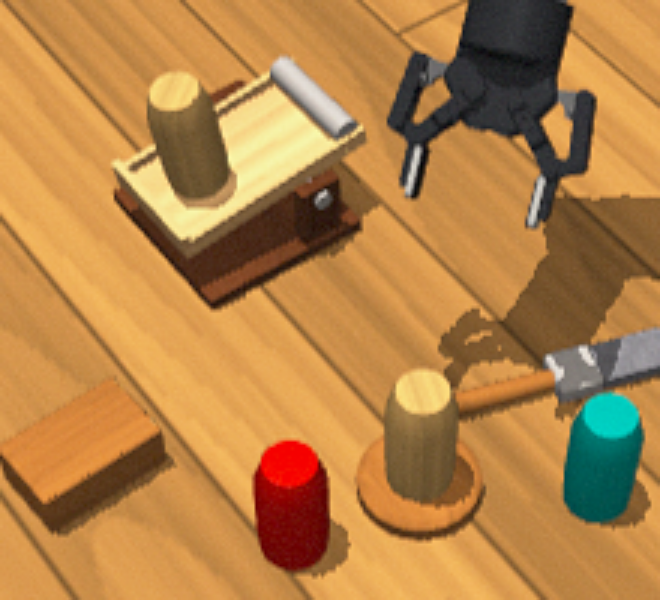

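The fresh beaker sits on the collar at crop (422,435) and the dry one stands on the tipped tray at (190,135). The gripper is clear of both, so I'm handing in.

```bash
python3 -c "
from workcell import job
print(job.hand_in())"
```

```text
the job is handed in; nothing more can be done
None
```

I handed the job in at about 21 s (no verdict came back): the last picture shows the dry beaker mouth down on the tipped tray and the fresh beaker mouth down on the peg's collar, both released, with the gripper clear and the clog, offcut and brush untouched.

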